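# Put the lids on the topping pots

## Robot

A 6-joint arm with a two-finger parallel gripper is mounted at the origin on the work surface. World frame = base frame: x ahead of the robot, y to its left, z up, the work surface at z = 0. Lengths are in m, angles in degrees, forces in N, time in s.
With the tool pointing down it reaches from about 0.3 to 0.75 m from the base axis. Payload 8.5 kg.
Tool frame: the origin (TCP) lies on the centre line of the jaws, within the pads' length; the fingertips stand 14 mm ahead of it and the grasp point (between the pads) lies 5 mm behind it; z points along the fingers, y is the direction in which the jaws open and shut (so a half turn about z gives the same grasp; the last joint's range is limited). The gripper opens to 85 mm and grips with 20 to 120 N. Pads are 22 mm wide; open, the fingers measure 114 mm over their backs; the gripper's body (76 mm by 85 mm) begins 54 mm behind the grasp point. The pads swing forward as they close: fully open they stand 13 mm farther back than shut.
Start: joints at [-12.336, 21.807, 74.336, -0, 83.858, -12.336], TCP at [0.55, 0, 0.245] pointing down, gripper open.
Joint ranges: [-178.18, 178.18], [-50.72, 133.34], [12.68, 142.11], [-81.47, 261.47], [9.98, 163.14], [-165.26, 165.26]. Speed limits (degrees/s): [136.94, 136.94, 180, 180, 180, 180].

## Interface

Orientations are given as a 3x3 rotation matrix whose columns are the frame's x, y, z axes.
In Python, from rig import env, optics, order, finder gives the robot as it stands.
- The arm moves only by the tool play_rows, never from a script. Its argument "commands" is a list of rows, each an object of numbers: "grip": the closure, from -1 (fully open) to 1 (shut); "x", "y", "z": the shift along the tool's x, y, z in m; "rx", "ry", "rz": the turn, a rotation vector about the tool's x, y, z in rad. A call has 1 to 12 rows; each row shifts and turns the commanded pose from where the row before left it, along the tool's axes as they then stand; what a row does not reach is not made up. A row lasts 1/8 s, in which the tool goes at most 62.5 mm and 10.7 degrees, less where a joint would pass 70% of its speed; a pose out of reach is approached as far as the arm can. A call is refused whole if a number of a shift passes 0.0625 or a number of a turn 0.188, either way. A call with a gripper value outside its range is refused whole. The fingers move at their own pace and stop on an object; "squeeze" is the grip in N (left out, the last holds). Time passes only in rows, so rows that do not move let the fingers close. It gives the time, the measured TCP pose, the force and the opening at its end, in the units of the state.
- env.observe(): the state, without advancing time (a new reading comes with each control period).
- optics.get_image(name): name is "scene" or "side" or "wrist"; returns a dict with "color" (400x640x3 uint8, blue, green, red), "range_z" (400x640 float32, m along the optical axis (not along the pixel's ray), 0 where there is no reading), "fov_y" (degrees; the focal length in pixels is half the picture's height over the tangent of half this angle, whatever the lens; pixels are square), "cx", "cy" (the principal point, pixels), "cam_to_world" (4x4, takes a point from camera to world coordinates). Camera axes: x right, y down, z forward; pixel columns grow to the right and rows downward; lengths in m; the calibration is good to about 2 mm. A picture is of the moment at which its call begins.
- order.close_job(): hands the job in, once; it reports no verdict.
Trained networks look in the newest picture that a camera, given by its name, has taken for a name from the list of things; names that differ only in an ending like _2 or _b are one class to them, and where a whole thing is asked for, a point or a joint stands for the part that bears it (a point fixed in the world has none). Each returns a list of dicts, best first, with "conf" (0 to 1); they miss things now and then, are a little off and sometimes report something else, mostly with a low value. They report only what shows in the picture. A call takes as long as a camera call. They do not tell look-alikes from the thing itself.
- finder.boxes_of(camera, thing): "point" ([x, y, z] in m, in world coordinates, good to about 4 mm: the middle of the surface that is visible of it).
The state is a dict: "time_s": time; "q": joint angles; "qvel": joint speeds; "joint_efforts": joint torques, N m; "position": TCP position; "tool_rot": TCP orientation; "ft_force": force on the tool from outside, world axes, zero at the start; "wrist_torque": the same for the moment, N m; "grip_width": finger opening in m.
Only numpy, scipy, OpenCV 4.12 (cv2) and the standard library are available. Lean on these libraries where they do the work, as an engineer would, in place of code of your own. Each camera call takes 0.05 s, during which the arm holds its last target.

## Task

Close the four steel topping pots on the bakery bench: put each lid on the pot of the same shape and size, squared up with it and sitting flat, with its step fully inside the rim. Leave the pots standing where they are, do not tip anything over, and leave the dough scraper and the jar alone.

Things in the scene. Friction and masses are not known exactly. Their poses are not given: they have to be found in the camera images.
- lid_large_round: Large round lid: steel plate 116 mm across and 4 mm thick; black round knob 26 mm across, 32 mm high in its middle. Below the plate a solid step 8 mm deep, 74 mm across, goes inside the pot, about 9 mm clear all round. Loose, 0.15 kg, lies step down: plate top 12 mm, handle top 44 mm above the bench. Origin: centre of the step's underside, z up; 32 mm above the pot's underside when the lid is on.
- lid_small_round: Small round lid: steel plate 84 mm across and 4 mm thick; black round knob 26 mm across, 32 mm high in its middle. Below the plate a solid step 8 mm deep, 44 mm across, goes inside the pot, about 9 mm clear all round. Loose, 0.15 kg, lies step down: plate top 12 mm, handle top 44 mm above the bench. Origin: centre of the step's underside, z up; 32 mm above the pot's underside when the lid is on.
- lid_square: Square lid: steel plate 94 x 94 mm and 4 mm thick, sides along its x and y; black bar handle in its middle, 18 mm (x) by 44 mm (y), 32 mm high. Below the plate a solid step 8 mm deep, 54 x 54 mm, goes inside the pot, about 9 mm clear all round. Loose, 0.15 kg, lies step down: plate top 12 mm, handle top 44 mm above the bench. Origin: centre of the step's underside, z up; 32 mm above the pot's underside when the lid is on.
- lid_oblong: Oblong lid: steel plate 80 mm along its x, 124 mm along its y and 4 mm thick; black bar handle in its middle, 18 mm (x) by 44 mm (y), 32 mm high. Below the plate a solid step 8 mm deep, 40 mm (x) by 84 mm (y), goes inside the pot, about 9 mm clear all round. Loose, 0.15 kg, lies step down: plate top 12 mm, handle top 44 mm above the bench. Origin: centre of the step's underside, z up; 32 mm above the pot's underside when the lid is on.
- pot_large_round: Large round pot: steel, 100 mm across, opening 92 mm. Walls and floor 4 mm thick, 40 mm high, open on top, empty, loose, about 0.45 kg, stands on the bench. Origin: centre of its underside; z up.
- pot_small_round: Small round pot: steel, 70 mm across, opening 62 mm. Walls and floor 4 mm thick, 40 mm high, open on top, empty, loose, about 0.45 kg, stands on the bench. Origin: centre of its underside; z up.
- pot_square: Square pot: steel, 80 x 80 mm, opening 72 x 72 mm, sides along its x and y. Walls and floor 4 mm thick, 40 mm high, open on top, empty, loose, about 0.45 kg, stands on the bench. Origin: centre of its underside; z up.
- pot_oblong: Oblong pot: steel, 66 mm along its x and 110 mm along its y, opening 58 x 102 mm. Walls and floor 4 mm thick, 40 mm high, open on top, empty, loose, about 0.45 kg, stands on the bench. Origin: centre of its underside; z up.
- scraper: Bystander: dough scraper lying on the bench beyond the pots, steel blade 75 x 130 mm with a wooden grip 22 mm high along one edge; origin on the bench near its middle. To be left alone.
- jar: Bystander: closed amber glass jar with white cap, 66 mm across and 85 mm high, standing beyond the pots; origin at the centre of its underside. To be left alone.
Mind the look-alikes: they are no part of the job. Leave any turquoise or yellow look-alike of the lid_small_round alone.

How it is judged:
By the outcome, as a careful person would: the job done as asked, in the order asked, and still so for the second after the job is handed in, with the robot touching nothing.
It also fails if it takes over 99 s, if anything falls off the work surface, if the arm or the gripper's body presses on something with over 40 N, if the wrist force passes 120 N, or if a joint passes its speed limit or range.

## Working session

There is one attempt and no reset: what is moved stays moved. The work goes in short steps, Python scripts to look and compute and a tool call to move; the robot and the scene stay as the last step left them, time stands still between calls to the robot, and variables do not carry over. Pictures are saved under pics/ and viewed, and the job is handed in when it is done.

Besides the shell and the picture viewer there is one more tool, called in YAML: its name, and indented under it one key for each argument. play_rows: Moves the arm, as the interface text tells. Its arguments: {"type":"object","properties":{"commands":{"type":"array"},"squeeze":{"type":"number"}},"required":["commands"]}

```bash
mkdir -p pics; ls
cat > h.py <<'E'
import numpy as np, cv2
from rig import env, optics, order, finder
def snap(n,f):
    im=optics.get_image(n); cv2.imwrite('pics/'+f,im['color']); return im
def cloud(im):
    r=im['range_z']; f=200/np.tan(np.radians(im['fov_y'])/2)
    v,u=np.mgrid[:400,:640]
    P=np.stack([(u-im['cx'])/f*r,(v-im['cy'])/f*r,r,np.ones_like(r)],-1)@np.array(im['cam_to_world']).T
    P=P[...,:3].copy(); P[r<=0]=np.nan
    return P
E
python3 - <<'E'
from h import *
for c in ['scene','side','wrist']:
    im=snap(c,c+'0.png'); np.savez('/tmp/'+c+'0.npz',P=cloud(im),c=im['color'])
    print(c,np.round(np.array(im['cam_to_world']),3).tolist(),im['fov_y'])
    for t in ['lid_large_round','lid_small_round','lid_square','lid_oblong','pot_large_round','pot_small_round','pot_square','pot_oblong','scraper','jar']:
        print(t,[(round(d['conf'],2),np.round(d['point'],3).tolist()) for d in finder.boxes_of(c,t)][:4])
s=env.observe(); print(s['time_s'],s['position'],s['tool_rot'],s['grip_width'])
E
```

```text
pics
scene [[-0.84, 0.317, -0.44, 0.959], [0.542, 0.458, -0.705, 0.568], [-0.021, -0.83, -0.557, 0.559], [0.0, 0.0, 0.0, 1.0]] 53.09006984925762
lid_large_round [(0.89, [0.642, -0.274, 0.01])]
lid_small_round [(0.69, [0.57, -0.44, 0.011]), (0.59, [0.33, -0.19, 0.012]), (0.56, [0.48, -0.284, 0.011]), (0.52, [0.439, -0.426, 0.013])]
lid_square []
lid_oblong [(0.93, [0.473, 0.114, 0.012])]
pot_large_round [(0.8, [0.626, 0.283, 0.014])]
pot_small_round [(0.96, [0.629, -0.094, 0.026])]
pot_square [(0.74, [0.458, 0.273, 0.019])]
pot_oblong [(0.6, [0.461, -0.104, 0.019])]
scraper [(0.95, [0.773, 0.124, 0.012]), (0.71, [0.471, 0.112, 0.014])]
jar [(0.87, [0.788, -0.042, 0.059]), (0.63, [0.64, -0.274, 0.006])]
side [[-1.0, -0.005, 0.02, 0.53], [-0.02, 0.566, -0.824, 0.796], [-0.007, -0.824, -0.566, 0.628], [0.0, 0.0, 0.0, 1.0]] 49.79194352526979
lid_large_round [(0.7, [0.634, -0.277, 0.008])]
lid_small_round [(0.95, [0.321, -0.189, 0.011]), (0.81, [0.432, -0.426, 0.01]), (0.72, [0.472, -0.285, 0.012]), (0.66, [0.558, -0.439, 0.009])]
lid_square [(0.58, [0.622, 0.122, 0.01])]
lid_oblong [(0.76
[... 453 characters left out ...]
0, 1.0]] 70.33519112364534
lid_large_round [(0.89, [0.653, -0.244, 0.01])]
lid_small_round [(0.95, [0.303, -0.167, 0.01]), (0.59, [0.306, -0.326, 0.011]), (0.26, [0.466, 0.106, 0.013])]
lid_square [(0.68, [0.63, 0.111, 0.012])]
lid_oblong [(0.98, [0.467, 0.106, 0.012])]
pot_large_round []
pot_small_round [(0.72, [0.625, -0.105, 0.015])]
pot_square []
pot_oblong [(0.81, [0.462, -0.104, 0.009])]
scraper [(0.98, [0.768, 0.12, 0.005])]
jar [(0.97, [0.77, -0.054, 0.078])]
1.65 [ 5.49990163e-01 -3.82535715e-06  2.45330722e-01] [[-1.16262420e-05  1.00000000e+00  1.48161702e-05]
 [ 1.00000000e+00  1.16265261e-05 -1.91731125e-05]
 [-1.91732848e-05  1.48159473e-05 -1.00000000e+00]] 0.08500288945753874
```

View pics/scene0.png

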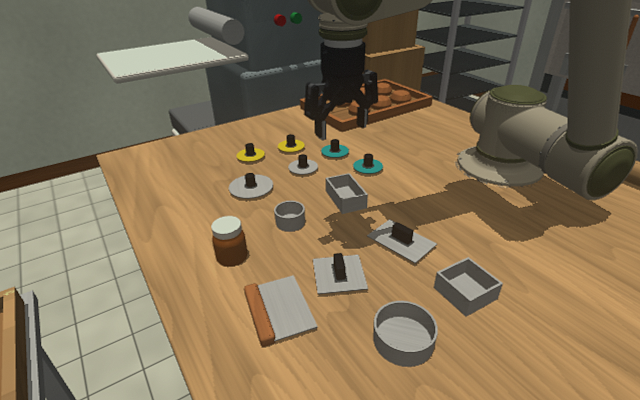

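View pics/side0.png

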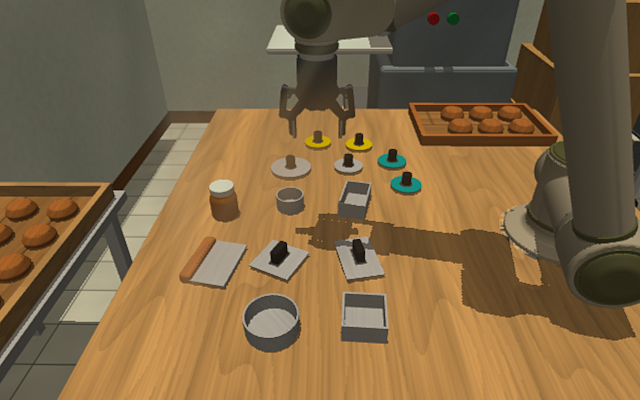

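View pics/wrist0.png

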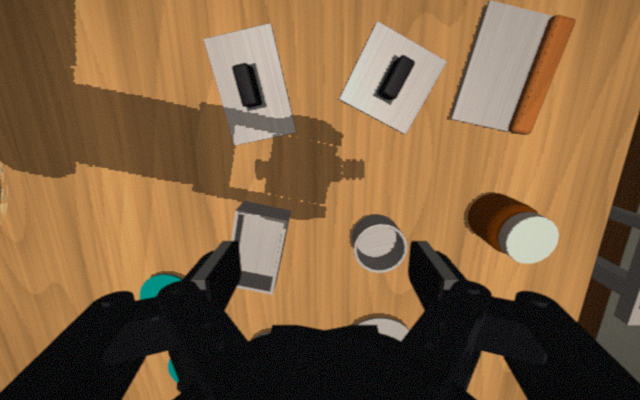

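Run:
```python
import numpy as np,cv2
C={'lid_lr':(.64,-.275),'lid_sr':(.475,-.285),'lid_sq':(.622,.12),'lid_ob':(.467,.115),'pot_lr':(.625,.28),'pot_sr':(.625,-.09),'pot_sq':(.46,.27),'pot_ob':(.462,-.107)}
for c in ['scene','side','wrist']:
    P=np.load('/tmp/%s0.npz'%c)['P']
    q=P[np.isfinite(P[...,2])&(abs(P[...,2])<.006)]
    print(c,'bench z med',np.round(np.median(q[:,2]),4))
    for n,(x,y) in C.items():
        lid=n[:3]=='lid'
        zr=(.007,.02) if lid else (.033,.048)
        m=(np.hypot(P[...,0]-x,P[...,1]-y)<.08)&(P[...,2]>zr[0])&(P[...,2]<zr[1])
        p=P[m]
        if len(p)<20: continue
        r=cv2.minAreaRect((p[:,:2]*1000).astype(np.float32)); e=cv2.minEnclosingCircle((p[:,:2]*1000).astype(np.float32))
        k=(np.hypot(P[...,0]-x,P[...,1]-y)<.06)&(P[...,2]>.025)&(P[...,2]<.06)
        o=''
        if lid and k.sum()>10:
            h=P[k]; rr=cv2.minAreaRect((h[:,:2]*1000).astype(np.float32)); o=[np.round(rr[0]),np.round(rr[1]),round(rr[2],1),round(h[:,2].max(),3)]
        print(n,len(p),np.round(r[0],1),np.round(r[1],1),round(r[2],1),'circ',np.round(e[0],1),round(e[1],1),'z',np.round(np.median(p[:,2]),4),o)
```

```text
scene bench z med -0.0006
lid_lr 740 [ 634.5 -281.9] [112.  115.1] 76.4 circ [ 634.2 -284.3] 59.1 z 0.011 [array([ 636., -283.]), array([25., 26.]), 46.4, np.float64(0.045)]
lid_sr 314 [ 468.9 -292.9] [79.7 82.9] 64.4 circ [ 469.3 -295.3] 44.7 z 0.011 [array([ 470., -292.]), array([21., 23.]), 56.3, np.float64(0.045)]
lid_sq 1511 [629.5 109.1] [95.8 94.4] 63.6 circ [630.1 109.3] 66.1 z 0.0114 [array([630., 110.]), array([44., 18.]), 62.3, np.float64(0.046)]
lid_ob 1197 [462.2 100.7] [ 81.8 125.6] 12.5 circ [462.2 102.6] 72.2 z 0.0114 [array([463., 102.]), array([21., 45.]), 12.8, np.float64(0.045)]
pot_lr 693 [626.9 286. ] [99.3 98.8] 61.4 circ [626.5 286. ] 50.6 z 0.0385 
pot_sr 208 [621.7 -95.8] [70.6 67.7] 62.4 circ [622.5 -97.8] 36.8 z 0.0376 
pot_sq 612 [461.7 273. ] [82.6 83.1] 85.7 circ [461.2 272.9] 56.1 z 0.0385 
pot_ob 292 [ 457.9 -106.1] [116.6  68.4] 77.2 circ [ 458.2 -105. ] 64.3 z 0.0379 
side bench z med -0.002
lid_lr 567 [ 636.9 -282.7] [112.6 112.5] 0.6 circ [ 636.3 -284.6] 59.5 z 0.0095 [array([ 635., -284.]), array([23., 28.]), 2.2, np.float64(0.044)]
lid_sr 285 [ 
[... 648 characters left out ...]
b 211 [ 460.4 -104.2] [118.   66.5] 77.4 circ [ 458.7 -105.1] 64.8 z 0.037 
wrist bench z med 0.0005
lid_lr 606 [ 642.1 -242.3] [30.7 79.8] 68.2 circ [ 640.3 -246.7] 41.3 z 0.0125 
lid_sr 24 [ 454. -259.] [25.7  2.8] 21.7 circ [ 454.6 -260.2] 12.9 z 0.0107 
lid_sq 5830 [631.6 108. ] [94.1 94.2] 63.3 circ [631.7 108.2] 65.4 z 0.0124 [array([631., 108.]), array([44., 18.]), 63.4, np.float64(0.047)]
lid_ob 6434 [463.5 100.4] [ 80.3 124.7] 11.8 circ [463.5 101.5] 71.5 z 0.0124 [array([464., 100.]), array([18., 44.]), 11.4, np.float64(0.047)]
pot_sr 684 [623.4 -98.3] [69.  68.9] 45.0 circ [623.2 -98.5] 35.1 z 0.0398 
pot_ob 846 [ 460.  -105.8] [111.4  66.3] 77.1 circ [ 460.2 -105.6] 63.9 z 0.0401
```

Run:
```python
import cv2
a=cv2.imread('pics/scene0.png')[120:220,210:410]; b=cv2.imread('pics/side0.png')[110:210,255:455]
cv2.imwrite('pics/crop0.png',cv2.resize(cv2.vconcat([a,b]),None,fx=3,fy=3,interpolation=cv2.INTER_CUBIC)[:600])
```

```text
(no output)
```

View pics/crop0.png

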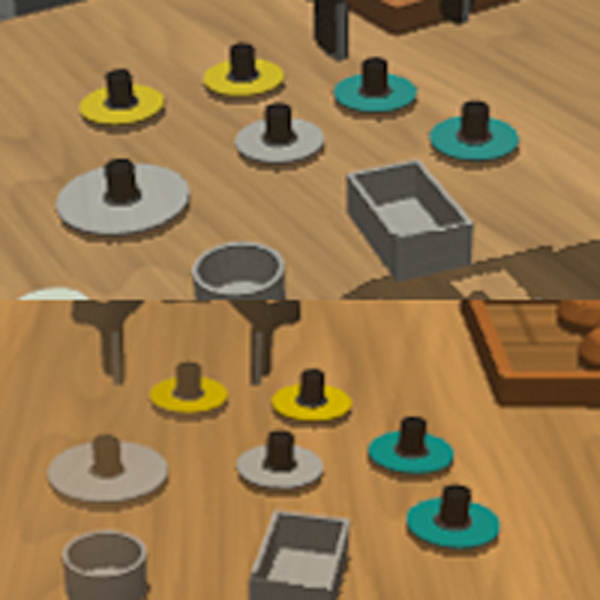

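```bash
cat >> h.py <<'E'
def plan(x,y,z,yaw):
    s=env.observe(); p=np.array(s['position']); R=np.array(s['tool_rot'])
    a=np.degrees(np.arctan2(R[1,1],R[0,1])); d=np.array([x,y,z])-p
    t=np.radians(yaw); Rt=np.array([[-np.sin(t),np.cos(t),0],[np.cos(t),np.sin(t),0],[0,0,-1]]).T
    # columns: x,y,z
    Rt=np.array([[-np.sin(t),np.cos(t),0],[np.cos(t),np.sin(t),0],[0,0,-1]])
    print('t',s['time_s'],'pos',p.round(4),'yaw',a.round(2),'-> rz',np.round(-np.radians(yaw-a),4),'then shift',(Rt.T@d).round(4), 'w',round(s['grip_width'],4),'F',np.round(s['ft_force'],1))
E
python3 -c "
from h import *
plan(.4635,.1010,.030,11.8)"
```

```text
t 1.65 pos [ 0.55   -0.      0.2453] yaw 0.0 -> rz -0.2059 then shift [ 0.1166 -0.064   0.2153] w 0.085 F [-0.2  0.7 -0.5]
```

play_rows:
  commands:
    - {"rz": -0.103, "grip": -1}
    - {"rz": -0.103}
    - {"x": 0.0389, "y": -0.0213, "z": 0.03}
    - {"x": 0.0389, "y": -0.0213, "z": 0.03}
    - {"x": 0.0388, "y": -0.0214, "z": 0.03}
    - {"z": 0.03}
    - {}
  squeeze: 50

```text
invalid input at $.commands[0]: expected keys grip, x, y, z, rx, ry, rz
```

```bash
python3 -c "
from h import *
plan(.4635,.1010,.030,11.8)
im=snap('wrist','w1.png');P=cloud(im)
m=(np.hypot(P[...,0]-.463,P[...,1]-.1)<.08)&(P[...,2]>.007)&(P[...,2]<.02)
r=cv2.minAreaRect((P[m][:,:2]*1000).astype(np.float32));print(r)"
```

```text
t 1.65 pos [ 0.55   -0.      0.2453] yaw 0.0 -> rz -0.2059 then shift [ 0.1166 -0.064   0.2153] w 0.085 F [-0.2  0.7 -0.5]
((463.5646667480469, 100.19630432128906), (80.34741973876953, 124.27440643310547), 11.66067886352539)
```

View pics/w1.png

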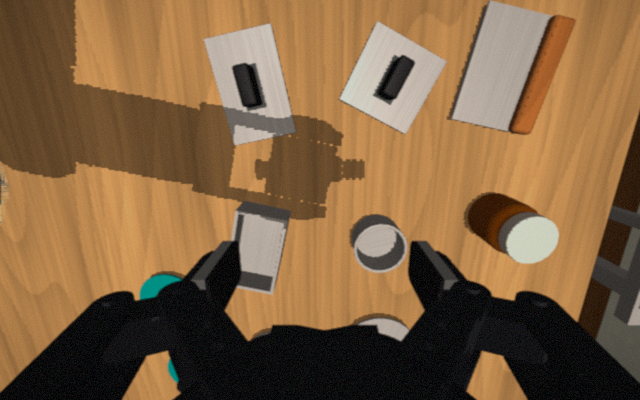

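All keys are required in every row; the picture is unchanged. Repeating with full rows.

play_rows:
  commands:
    - {"grip": -1, "x": 0, "y": 0, "z": 0, "rx": 0, "ry": 0, "rz": -0.103}
    - {"grip": -1, "x": 0, "y": 0, "z": 0, "rx": 0, "ry": 0, "rz": -0.103}
    - {"grip": -1, "x": 0.0389, "y": -0.0213, "z": 0.03, "rx": 0, "ry": 0, "rz": 0}
    - {"grip": -1, "x": 0.0389, "y": -0.0213, "z": 0.03, "rx": 0, "ry": 0, "rz": 0}
    - {"grip": -1, "x": 0.0388, "y": -0.0214, "z": 0.03, "rx": 0, "ry": 0, "rz": 0}
    - {"grip": -1, "x": 0, "y": 0, "z": 0.03, "rx": 0, "ry": 0, "rz": 0}
    - {"grip": -1, "x": 0, "y": 0, "z": 0, "rx": 0, "ry": 0, "rz": 0}
  squeeze: 50

```text
time_s: 2.58
position: [0.4627, 0.1013, 0.1243]
tool_rot: [[-0.205, 0.979, -0.003], [0.979, 0.205, 0.0], [0.001, -0.003, -1.0]]
ft_force: [0.9, -0.3, 0.7]
grip_width: 0.0852
```

```bash
python3 -c "
from h import *
plan(.4635,.1010,.030,11.8)
im=snap('wrist','w2.png');P=cloud(im)
m=(np.hypot(P[...,0]-.463,P[...,1]-.1)<.08)&(P[...,2]>.007)&(P[...,2]<.02)
r=cv2.minAreaRect((P[m][:,:2]*1000).astype(np.float32));print(r)
m=(np.hypot(P[...,0]-.463,P[...,1]-.1)<.04)&(P[...,2]>.025)&(P[...,2]<.05)
r=cv2.minAreaRect((P[m][:,:2]*1000).astype(np.float32));print(r)
"
```

```text
t 2.575 pos [0.4627 0.1013 0.1243] yaw 11.83 -> rz 0.0006 then shift [-0.0005  0.0008  0.0943] w 0.0852 F [ 0.9 -0.3  0.7]
((463.1985778808594, 100.24983215332031), (80.30966186523438, 123.89916229248047), 11.712358474731445)
((463.08087158203125, 100.58056640625), (17.676807403564453, 43.895755767822266), 11.629674911499023)
```

View pics/w2.png

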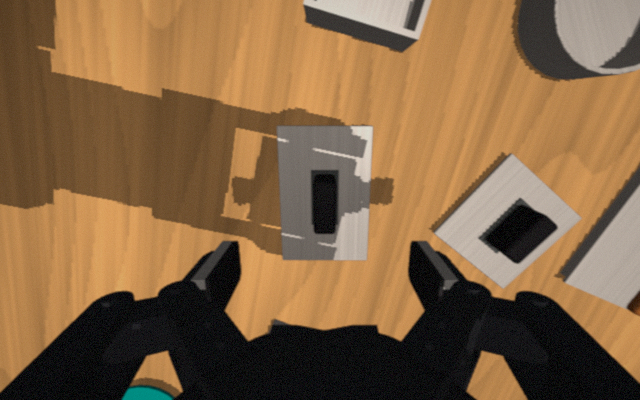

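play_rows:
  commands:
    - {"grip": -1, "x": 0, "y": 0, "z": 0.04, "rx": 0, "ry": 0, "rz": 0}
    - {"grip": -1, "x": 0, "y": 0, "z": 0.034, "rx": 0, "ry": 0, "rz": 0}
    - {"grip": -1, "x": 0, "y": 0, "z": 0.02, "rx": 0, "ry": 0, "rz": 0}
    - {"grip": -1, "x": 0, "y": 0, "z": 0, "rx": 0, "ry": 0, "rz": 0}
    - {"grip": 1, "x": 0, "y": 0, "z": 0, "rx": 0, "ry": 0, "rz": 0}
    - {"grip": 1, "x": 0, "y": 0, "z": 0, "rx": 0, "ry": 0, "rz": 0}
    - {"grip": 1, "x": 0, "y": 0, "z": 0, "rx": 0, "ry": 0, "rz": 0}
    - {"grip": 1, "x": 0, "y": 0, "z": 0, "rx": 0, "ry": 0, "rz": 0}
    - {"grip": 1, "x": 0, "y": 0, "z": 0, "rx": 0, "ry": 0, "rz": 0}
    - {"grip": 1, "x": 0, "y": 0, "z": 0, "rx": 0, "ry": 0, "rz": 0}
  squeeze: 50

```text
time_s: 3.88
position: [0.4637, 0.1011, 0.0319]
tool_rot: [[-0.205, 0.979, 0.001], [0.979, 0.205, -0.0], [-0.0, 0.001, -1.0]]
ft_force: [-1.1, -0.5, 7.1]
grip_width: 0.0171
```

play_rows:
  commands:
    - {"grip": 1, "x": 0, "y": 0, "z": -0.02, "rx": 0, "ry": 0, "rz": 0}
    - {"grip": 1, "x": 0, "y": 0, "z": -0.04, "rx": 0, "ry": 0, "rz": 0}
    - {"grip": 1, "x": 0, "y": 0, "z": -0.04, "rx": 0, "ry": 0, "rz": 0}
    - {"grip": 1, "x": 0, "y": 0, "z": 0, "rx": 0, "ry": 0, "rz": 0.144}
    - {"grip": 1, "x": 0, "y": 0, "z": 0, "rx": 0, "ry": 0, "rz": 0.144}
    - {"grip": 1, "x": 0, "y": 0, "z": 0, "rx": 0, "ry": 0, "rz": 0.144}
    - {"grip": 1, "x": 0, "y": 0, "z": 0, "rx": 0, "ry": 0, "rz": 0}

```text
time_s: 4.75
position: [0.4633, 0.1011, 0.1312]
tool_rot: [[0.223, 0.975, -0.001], [0.975, -0.223, -0.0], [-0.0, -0.001, -1.0]]
ft_force: [0.8, 0.1, -1.2]
grip_width: 0.0173
```

```bash
python3 -c "
from h import *
plan(.4597,-.105,.062,-12.9)"
```

```text
t 4.75 pos [0.4633 0.1011 0.1312] yaw -12.87 -> rz 0.0005 then shift [-0.2017  0.0425  0.0692] w 0.0173 F [ 0.8  0.1 -1.2]
```

play_rows:
  commands:
    - {"grip": 1, "x": -0.0336, "y": 0.0071, "z": 0, "rx": 0, "ry": 0, "rz": 0}
    - {"grip": 1, "x": -0.0336, "y": 0.0071, "z": 0, "rx": 0, "ry": 0, "rz": 0}
    - {"grip": 1, "x": -0.0336, "y": 0.0071, "z": 0, "rx": 0, "ry": 0, "rz": 0}
    - {"grip": 1, "x": -0.0336, "y": 0.0071, "z": 0, "rx": 0, "ry": 0, "rz": 0}
    - {"grip": 1, "x": -0.0336, "y": 0.0071, "z": 0, "rx": 0, "ry": 0, "rz": 0}
    - {"grip": 1, "x": -0.0337, "y": 0.007, "z": 0, "rx": 0, "ry": 0, "rz": 0}
    - {"grip": 1, "x": 0, "y": 0, "z": 0.03, "rx": 0, "ry": 0, "rz": 0}
    - {"grip": 1, "x": 0, "y": 0, "z": 0, "rx": 0, "ry": 0, "rz": 0}

```text
time_s: 5.75
position: [0.4587, -0.1048, 0.1]
tool_rot: [[0.222, 0.975, -0.004], [0.975, -0.222, 0.002], [0.001, -0.004, -1.0]]
ft_force: [-0.0, 0.0, 0.2]
grip_width: 0.0173
```

```bash
python3 -c "
from h import *
plan(.4597,-.105,.062,-12.9)
a=snap('scene','s3.png')['color'][130:260,270:430];b=snap('side','sd3.png')['color'][120:250,280:440]
cv2.imwrite('pics/c3.png',cv2.resize(cv2.hconcat([a,b]),None,fx=2.5,fy=2.5))"
```

```text
t 5.75 pos [ 0.4587 -0.1048  0.1   ] yaw -12.84 -> rz 0.001 then shift [0.     0.0011 0.038 ] w 0.0173 F [-0.   0.   0.2]
```

View pics/c3.png

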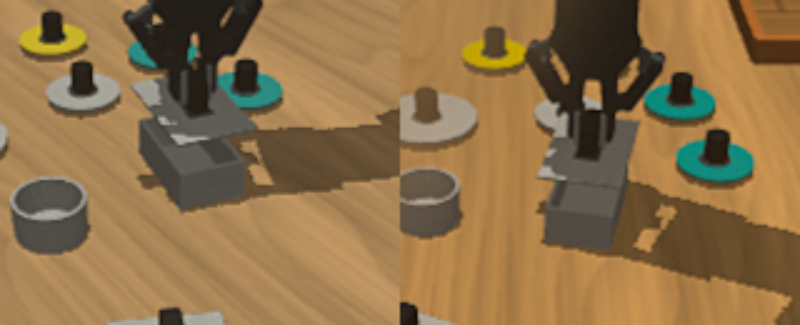

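play_rows:
  commands:
    - {"grip": 1, "x": 0, "y": 0.0005, "z": 0.015, "rx": 0, "ry": 0, "rz": 0}
    - {"grip": 1, "x": 0, "y": 0, "z": 0.01, "rx": 0, "ry": 0, "rz": 0}
    - {"grip": 1, "x": 0, "y": 0, "z": 0.006, "rx": 0, "ry": 0, "rz": 0}
    - {"grip": 1, "x": 0, "y": 0, "z": 0.004, "rx": 0, "ry": 0, "rz": 0}
    - {"grip": 1, "x": 0, "y": 0, "z": 0, "rx": 0, "ry": 0, "rz": 0}
    - {"grip": 1, "x": 0, "y": 0, "z": 0, "rx": 0, "ry": 0, "rz": 0}

```text
time_s: 6.6
position: [0.4603, -0.1052, 0.0666]
tool_rot: [[0.224, 0.975, 0.0], [0.975, -0.224, -0.0], [-0.0, 0.0, -1.0]]
ft_force: [-0.5, 0.2, -1.9]
grip_width: 0.017
```

play_rows:
  commands:
    - {"grip": 1, "x": 0, "y": 0, "z": 0.0015, "rx": 0, "ry": 0, "rz": 0}
    - {"grip": 1, "x": 0, "y": 0, "z": 0.0015, "rx": 0, "ry": 0, "rz": 0}
    - {"grip": 1, "x": 0, "y": 0, "z": 0, "rx": 0, "ry": 0, "rz": 0}

```text
time_s: 6.98
position: [0.4603, -0.1052, 0.0639]
tool_rot: [[0.224, 0.975, 0.001], [0.975, -0.224, -0.0], [-0.0, 0.001, -1.0]]
ft_force: [-2.2, 0.4, 5.7]
grip_width: 0.0172
```

Contact at the expected height (0.064). Release and rise.

play_rows:
  commands:
    - {"grip": -1, "x": 0, "y": 0, "z": 0, "rx": 0, "ry": 0, "rz": 0}
    - {"grip": -1, "x": 0, "y": 0, "z": 0, "rx": 0, "ry": 0, "rz": 0}
    - {"grip": -1, "x": 0, "y": 0, "z": 0, "rx": 0, "ry": 0, "rz": 0}
    - {"grip": -1, "x": 0, "y": 0, "z": 0, "rx": 0, "ry": 0, "rz": 0}
    - {"grip": -1, "x": 0, "y": 0, "z": -0.03, "rx": 0, "ry": 0, "rz": 0}
    - {"grip": -1, "x": 0, "y": 0, "z": -0.05, "rx": 0, "ry": 0, "rz": 0}
    - {"grip": -1, "x": 0, "y": 0, "z": -0.05, "rx": 0, "ry": 0, "rz": 0}
    - {"grip": -1, "x": 0, "y": 0, "z": 0, "rx": 0, "ry": 0, "rz": 0}

```text
time_s: 7.98
position: [0.4614, -0.1057, 0.1965]
tool_rot: [[0.224, 0.975, 0.006], [0.975, -0.224, -0.003], [-0.002, 0.007, -1.0]]
ft_force: [0.5, 0.5, -0.0]
grip_width: 0.0853
```

```bash
cat >> h.py <<'E'
def rect(P,x,y,r,z0,z1):
    m=(np.hypot(P[...,0]-x,P[...,1]-y)<r)&(P[...,2]>z0)&(P[...,2]<z1)
    if m.sum()<10: return 'none'
    p=P[m]; q=cv2.minAreaRect((p[:,:2]*1000).astype(np.float32)); e=cv2.minEnclosingCircle((p[:,:2]*1000).astype(np.float32))
    A=np.c_[p[:,:2]-p[:,:2].mean(0),np.ones(len(p))]; c=np.linalg.lstsq(A,p[:,2],rcond=None)[0]
    return np.round(q[0],1),np.round(q[1],1),round(q[2],1),'circ',np.round(e[0],1),round(e[1],1),'z',np.median(p[:,2]).round(4),'tilt',np.degrees(c[:2]).round(1)
E
python3 -c "
from h import *
im=snap('wrist','w4.png');P=cloud(im)
print(rect(P,.46,-.105,.08,.036,.055))
print(rect(P,.46,-.105,.03,.06,.09))
print('potsr',rect(P,.623,-.098,.05,.033,.048))
print('sr',rect(P,.47,-.293,.06,.007,.02))
plan(.631,.1085,.033,-26.5)"
```

```text
(array([ 460.9, -106.4]), array([123.6,  80.1]), 77.0, 'circ', array([ 460.9, -105.8]), 72.7, 'z', np.float64(0.0445), 'tilt', array([0., 0.]))
(array([ 461.2, -105.7]), array([44. , 17.6]), 77.0, 'circ', array([ 461.1, -105.6]), 22.6, 'z', np.float64(0.0761), 'tilt', array([-0.7, -3.6]))
potsr (array([623.1, -98.9]), array([68.6, 69.5]), 43.4, 'circ', array([623.2, -98.8]), 35.1, 'z', np.float64(0.0398), 'tilt', array([-0.3,  0.1]))
sr (array([ 472.9, -288.7]), array([66.3, 82.8]), 67.4, 'circ', array([ 470.1, -296.4]), 42.0, 'z', np.float64(0.0126), 'tilt', array([-0. , -0.5]))
t 8.025 pos [ 0.4605 -0.1053  0.1943] yaw -12.94 -> rz 0.2366 then shift [0.2674 0.0572 0.1613] w 0.0854 F [-0.2  0.1 -0.4]
```

View pics/w4.png

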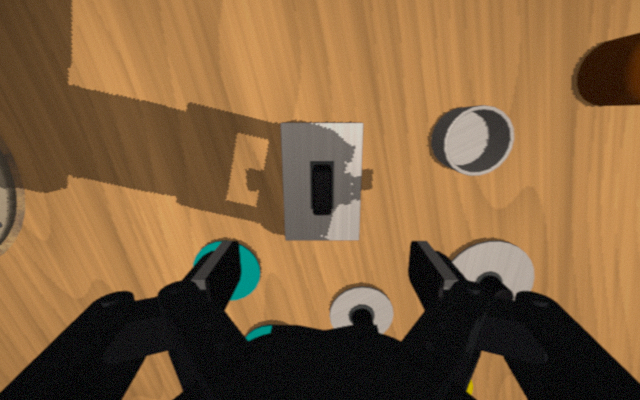

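```bash
python3 -c "
from h import *
plan(.470,-.2935,.125,-12.94)"
```

```text
t 8.025 pos [ 0.4605 -0.1053  0.1943] yaw -12.94 -> rz -0.0001 then shift [-0.1813  0.0514  0.0693] w 0.0854 F [-0.2  0.1 -0.4]
```

play_rows:
  commands:
    - {"grip": -1, "x": -0.0453, "y": 0.0129, "z": 0, "rx": 0, "ry": 0, "rz": 0}
    - {"grip": -1, "x": -0.0453, "y": 0.0129, "z": 0, "rx": 0, "ry": 0, "rz": 0}
    - {"grip": -1, "x": -0.0453, "y": 0.0128, "z": 0.02, "rx": 0, "ry": 0, "rz": 0}
    - {"grip": -1, "x": -0.0454, "y": 0.0128, "z": 0.03, "rx": 0, "ry": 0, "rz": 0}
    - {"grip": -1, "x": 0, "y": 0, "z": 0.02, "rx": 0, "ry": 0, "rz": 0}
    - {"grip": -1, "x": 0, "y": 0, "z": 0, "rx": 0, "ry": 0, "rz": 0}

```text
time_s: 8.78
position: [0.4685, -0.2927, 0.1205]
tool_rot: [[0.225, 0.974, -0.004], [0.974, -0.225, 0.004], [0.003, -0.005, -1.0]]
ft_force: [0.7, 0.4, -0.4]
grip_width: 0.0853
```

```bash
python3 -c "
from h import *
im=snap('wrist','w5.png');P=cloud(im)
print('sr',rect(P,.47,-.293,.06,.007,.02))
print('sr',rect(P,.47,-.293,.03,.04,.05))
print('lr',rect(P,.635,-.283,.07,.007,.02))
print('lr',rect(P,.635,-.283,.03,.04,.05))
plan(.470,-.2935,.033,-12.94)"
```

```text
sr (array([ 469.8, -296.9]), array([82.9, 83.1]), 10.5, 'circ', array([ 469.6, -296.9]), 42.0, 'z', np.float64(0.0125), 'tilt', array([-0., -0.]))
sr (array([ 469.9, -296.5]), array([24.7, 24.9]), 76.0, 'circ', array([ 469.7, -296.6]), 12.8, 'z', np.float64(0.0442), 'tilt', array([-0.7, -2.4]))
lr (array([ 635.3, -286.2]), array([115.6, 115.4]), 37.4, 'circ', array([ 636. , -286.4]), 58.7, 'z', np.float64(0.0125), 'tilt', array([ 0., -0.]))
lr (array([ 634.9, -286.1]), array([25. , 25.2]), 32.6, 'circ', array([ 635.1, -285.8]), 13.3, 'z', np.float64(0.0442), 'tilt', array([ 3.1, -1.6]))
t 8.825 pos [ 0.4692 -0.2928  0.1221] yaw -12.95 -> rz -0.0002 then shift [-0.0005  0.001   0.0891] w 0.0857 F [0.7 1.1 0.7]
```

View pics/w5.png

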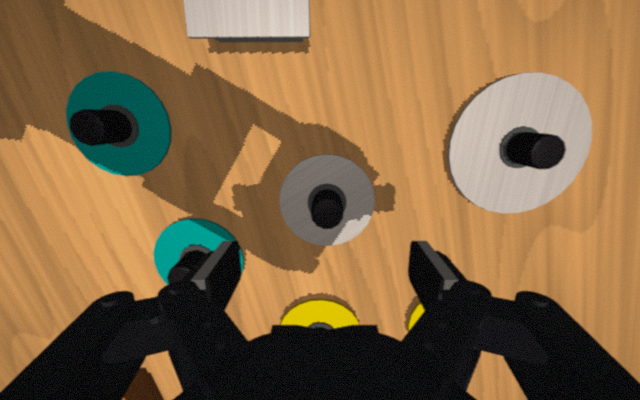

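play_rows:
  commands:
    - {"grip": -1, "x": -0.0037, "y": 0.0015, "z": 0.04, "rx": 0, "ry": 0, "rz": 0}
    - {"grip": -1, "x": 0, "y": 0, "z": 0.03, "rx": 0, "ry": 0, "rz": 0}
    - {"grip": -1, "x": 0, "y": 0, "z": 0.018, "rx": 0, "ry": 0, "rz": 0}
    - {"grip": -1, "x": 0, "y": 0, "z": 0, "rx": 0, "ry": 0, "rz": 0}
    - {"grip": 1, "x": 0, "y": 0, "z": 0, "rx": 0, "ry": 0, "rz": 0}
    - {"grip": 1, "x": 0, "y": 0, "z": 0, "rx": 0, "ry": 0, "rz": 0}
    - {"grip": 1, "x": 0, "y": 0, "z": 0, "rx": 0, "ry": 0, "rz": 0}
    - {"grip": 1, "x": 0, "y": 0, "z": 0, "rx": 0, "ry": 0, "rz": 0}
    - {"grip": 1, "x": 0, "y": 0, "z": 0, "rx": 0, "ry": 0, "rz": 0}

```text
time_s: 9.95
position: [0.4705, -0.2975, 0.0361]
tool_rot: [[0.224, 0.975, 0.001], [0.975, -0.224, -0.001], [-0.001, 0.001, -1.0]]
ft_force: [-1.6, 0.9, 5.9]
grip_width: 0.0237
```

```bash
python3 -c "
from h import *
plan(.4698,-.2967,.033,-12.94)"
```

```text
t 9.95 pos [ 0.4705 -0.2975  0.0361] yaw -12.95 -> rz -0.0001 then shift [ 0.0006 -0.0008  0.0031] w 0.0237 F [-1.6  0.9  5.9]
```

play_rows:
  commands:
    - {"grip": 1, "x": 0, "y": 0, "z": -0.02, "rx": 0, "ry": 0, "rz": 0}
    - {"grip": 1, "x": 0, "y": 0, "z": -0.04, "rx": 0, "ry": 0, "rz": 0}
    - {"grip": 1, "x": 0, "y": 0, "z": -0.05, "rx": 0, "ry": 0, "rz": 0}
    - {"grip": 1, "x": 0, "y": 0, "z": 0, "rx": 0, "ry": 0, "rz": 0}
    - {"grip": 1, "x": 0, "y": 0, "z": 0, "rx": 0, "ry": 0, "rz": 0}

```text
time_s: 10.58
position: [0.4699, -0.2969, 0.1445]
tool_rot: [[0.224, 0.975, -0.001], [0.975, -0.224, 0.001], [0.001, -0.001, -1.0]]
ft_force: [-0.1, 0.3, -0.8]
grip_width: 0.0242
```

```bash
python3 -c "
from h import *
plan(.6236,-.0991,.100,-12.94)
im=snap('wrist','w6.png');P=cloud(im);p=np.array(env.observe()['position'])
print(rect(P,p[0],p[1],.06,.08,.14), p)"
```

```text
t 10.575 pos [ 0.4699 -0.2969  0.1445] yaw -12.95 -> rz -0.0001 then shift [0.2272 0.1055 0.0445] w 0.0242 F [-0.1  0.3 -0.8]
(array([ 471.3, -294.5]), array([80.3, 80.7]), 31.0, 'circ', array([ 470.7, -296.8]), 42.1, 'z', np.float64(0.121), 'tilt', array([-0.2, -0.5])) [ 0.46975304 -0.29685508  0.14407144]
```

View pics/w6.png

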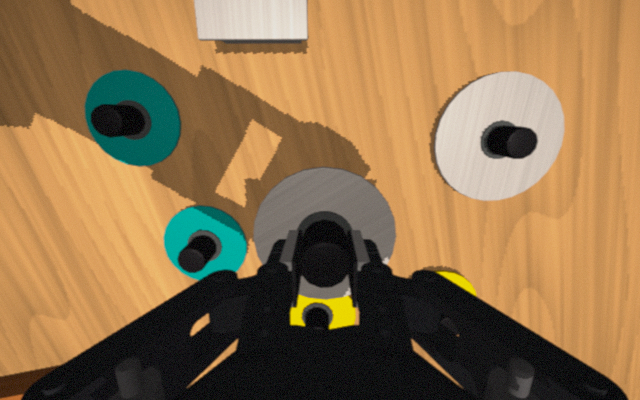

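play_rows:
  commands:
    - {"grip": 1, "x": 0.0379, "y": 0.0175, "z": 0, "rx": 0, "ry": 0, "rz": 0}
    - {"grip": 1, "x": 0.0379, "y": 0.0175, "z": 0, "rx": 0, "ry": 0, "rz": 0}
    - {"grip": 1, "x": 0.0379, "y": 0.0175, "z": 0, "rx": 0, "ry": 0, "rz": 0}
    - {"grip": 1, "x": 0.0379, "y": 0.0175, "z": 0, "rx": 0, "ry": 0, "rz": 0}
    - {"grip": 1, "x": 0.0379, "y": 0.0175, "z": 0, "rx": 0, "ry": 0, "rz": 0}
    - {"grip": 1, "x": 0.0379, "y": 0.0175, "z": 0, "rx": 0, "ry": 0, "rz": 0}
    - {"grip": 1, "x": 0, "y": 0, "z": 0.03, "rx": 0, "ry": 0, "rz": 0}
    - {"grip": 1, "x": 0, "y": 0, "z": 0, "rx": 0, "ry": 0, "rz": 0}
    - {"grip": 1, "x": 0, "y": 0, "z": 0, "rx": 0, "ry": 0, "rz": 0}

```text
time_s: 11.75
position: [0.6235, -0.0997, 0.1154]
tool_rot: [[0.225, 0.974, -0.0], [0.974, -0.225, 0.0], [0.0, -0.001, -1.0]]
ft_force: [0.0, 0.2, -1.3]
grip_width: 0.0244
```

```bash
python3 -c "
from h import *
plan(.6231,-.0988,.068,-12.94)
im=snap('wrist','w7.png');P=cloud(im);p=np.array(env.observe()['position'])
print(rect(P,p[0],p[1],.06,p[2]-.035,p[2]-.015))
a=snap('scene','s7.png')['color'][150:280,200:360];b=snap('side','sd7.png')['color'][120:250,210:370]
cv2.imwrite('pics/c7.png',cv2.resize(cv2.hconcat([a,b]),None,fx=2.5,fy=2.5))"
```

```text
t 11.75 pos [ 0.6235 -0.0997  0.1154] yaw -12.99 -> rz -0.0008 then shift [ 0.0008 -0.0006  0.0474] w 0.0244 F [ 0.   0.2 -1.3]
(array([624.4, -97.4]), array([81.3, 80.3]), 30.8, 'circ', array([624.2, -99.6]), 42.0, 'z', np.float64(0.0918), 'tilt', array([-0.1, -0.1]))
```

View pics/c7.png

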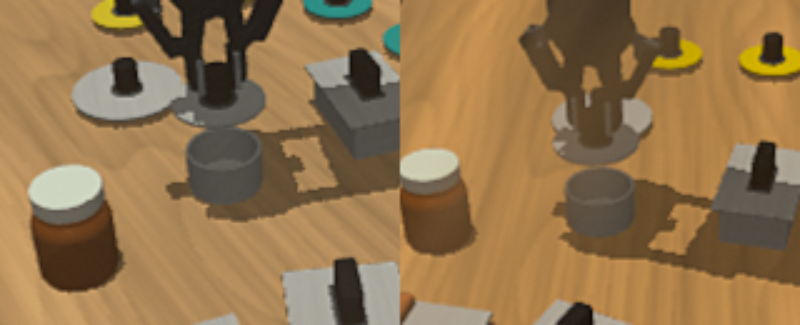

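play_rows:
  commands:
    - {"grip": 1, "x": 0.0008, "y": -0.0008, "z": 0.02, "rx": 0, "ry": 0, "rz": 0}
    - {"grip": 1, "x": 0, "y": 0, "z": 0.014, "rx": 0, "ry": 0, "rz": 0}
    - {"grip": 1, "x": 0, "y": 0, "z": 0.006, "rx": 0, "ry": 0, "rz": 0}
    - {"grip": 1, "x": 0, "y": 0, "z": 0.004, "rx": 0, "ry": 0, "rz": 0}
    - {"grip": 1, "x": 0, "y": 0, "z": 0.002, "rx": 0, "ry": 0, "rz": 0}
    - {"grip": 1, "x": 0, "y": 0, "z": 0, "rx": 0, "ry": 0, "rz": 0}
    - {"grip": 1, "x": 0, "y": 0, "z": 0, "rx": 0, "ry": 0, "rz": 0}

```text
time_s: 12.78
position: [0.6231, -0.0983, 0.0696]
tool_rot: [[0.224, 0.975, 0.0], [0.975, -0.224, -0.0], [-0.0, 0.0, -1.0]]
ft_force: [0.3, 0.1, -1.2]
grip_width: 0.0245
```

play_rows:
  commands:
    - {"grip": 1, "x": 0, "y": 0, "z": 0.0015, "rx": 0, "ry": 0, "rz": 0}
    - {"grip": 1, "x": 0, "y": 0, "z": 0.001, "rx": 0, "ry": 0, "rz": 0}
    - {"grip": 1, "x": 0, "y": 0, "z": 0, "rx": 0, "ry": 0, "rz": 0}

```text
time_s: 13.15
position: [0.6232, -0.0983, 0.0681]
tool_rot: [[0.224, 0.975, 0.001], [0.975, -0.224, -0.001], [-0.0, 0.001, -1.0]]
ft_force: [-3.4, 0.4, 8.7]
grip_width: 0.0243
```

Contact at the seat height. Release and rise.

play_rows:
  commands:
    - {"grip": -1, "x": 0, "y": 0, "z": 0, "rx": 0, "ry": 0, "rz": 0}
    - {"grip": -1, "x": 0, "y": 0, "z": 0, "rx": 0, "ry": 0, "rz": 0}
    - {"grip": -1, "x": 0, "y": 0, "z": 0, "rx": 0, "ry": 0, "rz": 0}
    - {"grip": -1, "x": 0, "y": 0, "z": 0, "rx": 0, "ry": 0, "rz": 0}
    - {"grip": -1, "x": 0, "y": 0, "z": -0.03, "rx": 0, "ry": 0, "rz": 0}
    - {"grip": -1, "x": 0, "y": 0, "z": -0.05, "rx": 0, "ry": 0, "rz": 0}
    - {"grip": -1, "x": 0, "y": 0, "z": -0.05, "rx": 0, "ry": 0, "rz": 0}
    - {"grip": -1, "x": 0, "y": 0, "z": 0, "rx": 0, "ry": 0, "rz": 0}

```text
time_s: 14.15
position: [0.6243, -0.0987, 0.2011]
tool_rot: [[0.224, 0.975, 0.008], [0.975, -0.224, -0.003], [-0.001, 0.008, -1.0]]
ft_force: [-0.2, -0.1, -0.8]
grip_width: 0.0853
```

```bash
python3 -c "
from h import *
im=snap('wrist','w8.png');P=cloud(im)
print(rect(P,.623,-.0985,.06,.036,.055))
print(rect(P,.623,-.0985,.03,.06,.09))
plan(.6352,-.2862,.125,-12.94)"
```

```text
(array([624.2, -98. ]), array([82.7, 82.9]), 9.5, 'circ', array([624.2, -98.3]), 41.9, 'z', np.float64(0.0446), 'tilt', array([0., 0.]))
(array([624. , -97.5]), array([24.3, 24.8]), 74.6, 'circ', array([624.2, -97.8]), 12.7, 'z', np.float64(0.0762), 'tilt', array([ -2.5, -12.5]))
t 14.2 pos [ 0.6234 -0.0983  0.1983] yaw -12.95 -> rz -0.0001 then shift [-0.1804  0.0536  0.0733] w 0.0857 F [-0.1  0.9 -0.4]
```

View pics/w8.png

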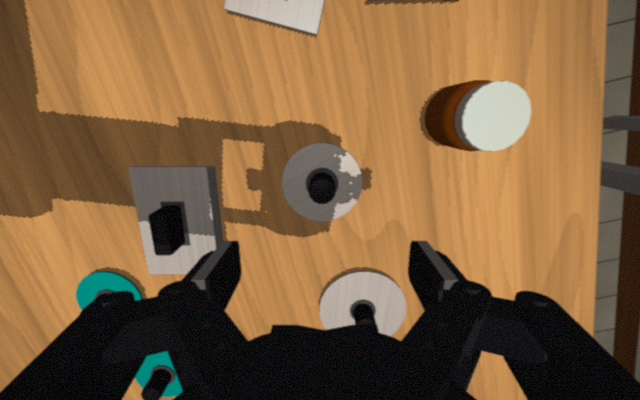

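play_rows:
  commands:
    - {"grip": -1, "x": -0.0451, "y": 0.0134, "z": 0, "rx": 0, "ry": 0, "rz": 0}
    - {"grip": -1, "x": -0.0451, "y": 0.0134, "z": 0, "rx": 0, "ry": 0, "rz": 0}
    - {"grip": -1, "x": -0.0451, "y": 0.0134, "z": 0.02, "rx": 0, "ry": 0, "rz": 0}
    - {"grip": -1, "x": -0.0451, "y": 0.0134, "z": 0.03, "rx": 0, "ry": 0, "rz": 0}
    - {"grip": -1, "x": 0, "y": 0, "z": 0.02, "rx": 0, "ry": 0, "rz": 0}
    - {"grip": -1, "x": 0, "y": 0, "z": 0, "rx": 0, "ry": 0, "rz": 0}
    - {"grip": -1, "x": 0, "y": 0, "z": 0, "rx": 0, "ry": 0, "rz": 0}

```text
time_s: 15.08
position: [0.635, -0.2856, 0.1272]
tool_rot: [[0.223, 0.975, 0.0], [0.975, -0.223, -0.0], [-0.0, 0.0, -1.0]]
ft_force: [-0.0, 0.6, -0.2]
grip_width: 0.0854
```

```bash
python3 -c "
from h import *
im=snap('wrist','w9.png');P=cloud(im)
print('lr',rect(P,.635,-.286,.07,.007,.02))
print('lr',rect(P,.635,-.286,.03,.04,.05))
plan(.6352,-.2862,.031,-12.94)"
```

```text
lr (array([ 635.6, -286.3]), array([114.7, 115.1]), 0.3, 'circ', array([ 635.7, -286.4]), 57.9, 'z', np.float64(0.0125), 'tilt', array([ 0., -0.]))
lr (array([ 635.6, -286. ]), array([24.8, 24.7]), 5.6, 'circ', array([ 635.8, -286.2]), 12.9, 'z', np.float64(0.0442), 'tilt', array([-0. , -2.1]))
t 15.125 pos [ 0.6352 -0.2856  0.1277] yaw -12.9 -> rz 0.0007 then shift [-0.0006  0.0001  0.0967] w 0.0855 F [-0.1 -0.7  0. ]
```

View pics/w9.png

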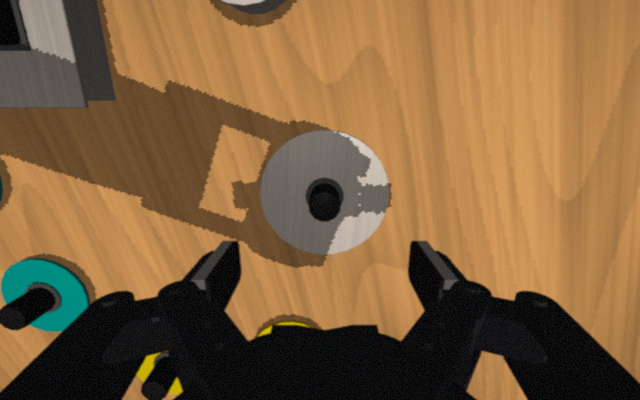

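play_rows:
  commands:
    - {"grip": -1, "x": -0.0005, "y": 0.0003, "z": 0.04, "rx": 0, "ry": 0, "rz": 0}
    - {"grip": -1, "x": 0, "y": 0, "z": 0.035, "rx": 0, "ry": 0, "rz": 0}
    - {"grip": -1, "x": 0, "y": 0, "z": 0.02, "rx": 0, "ry": 0, "rz": 0}
    - {"grip": -1, "x": 0, "y": 0, "z": 0, "rx": 0, "ry": 0, "rz": 0}
    - {"grip": 1, "x": 0, "y": 0, "z": 0, "rx": 0, "ry": 0, "rz": 0}
    - {"grip": 1, "x": 0, "y": 0, "z": 0, "rx": 0, "ry": 0, "rz": 0}
    - {"grip": 1, "x": 0, "y": 0, "z": 0, "rx": 0, "ry": 0, "rz": 0}
    - {"grip": 1, "x": 0, "y": 0, "z": 0, "rx": 0, "ry": 0, "rz": 0}
    - {"grip": 1, "x": 0, "y": 0, "z": 0, "rx": 0, "ry": 0, "rz": 0}

```text
time_s: 16.25
position: [0.6353, -0.2868, 0.0327]
tool_rot: [[0.224, 0.975, 0.001], [0.975, -0.224, -0.001], [-0.0, 0.001, -1.0]]
ft_force: [0.1, 1.1, 5.4]
grip_width: 0.0244
```

play_rows:
  commands:
    - {"grip": 1, "x": 0, "y": 0, "z": -0.02, "rx": 0, "ry": 0, "rz": 0}
    - {"grip": 1, "x": 0, "y": 0, "z": -0.04, "rx": 0, "ry": 0, "rz": 0}
    - {"grip": 1, "x": 0, "y": 0, "z": -0.05, "rx": 0, "ry": 0, "rz": 0}
    - {"grip": 1, "x": 0, "y": 0, "z": -0.03, "rx": 0, "ry": 0, "rz": 0}
    - {"grip": 1, "x": 0, "y": 0, "z": 0, "rx": 0, "ry": 0, "rz": 0}
    - {"grip": 1, "x": 0, "y": 0, "z": 0, "rx": 0, "ry": 0, "rz": 0}

```text
time_s: 17.0
position: [0.6344, -0.2863, 0.1698]
tool_rot: [[0.224, 0.975, -0.003], [0.975, -0.224, 0.002], [0.001, -0.003, -1.0]]
ft_force: [-0.6, -0.6, -2.3]
grip_width: 0.0248
```

```bash
python3 -c "
from h import *
plan(.575,0.0,.18,-12.94)
plan(.6275,.286,.115,-12.94)
im=snap('wrist','w10.png');P=cloud(im);p=np.array(env.observe()['position'])
print(rect(P,p[0],p[1],.07,p[2]-.035,p[2]-.015))"
```

```text
t 17.0 pos [ 0.6344 -0.2863  0.1698] yaw -12.95 -> rz -0.0002 then shift [ 0.2657 -0.122  -0.0102] w 0.0248 F [-0.6 -0.6 -2.3]
t 17.0 pos [ 0.6344 -0.2863  0.1698] yaw -12.95 -> rz -0.0002 then shift [ 0.5562 -0.1349  0.0548] w 0.0248 F [-0.6 -0.6 -2.3]
(array([ 635.9, -283. ]), array([111. , 111.6]), 33.3, 'circ', array([ 634.9, -286.1]), 58.2, 'z', np.float64(0.1496), 'tilt', array([-0.2,  0.1]))
```

play_rows:
  commands:
    - {"grip": 1, "x": 0.0278, "y": -0.0067, "z": 0, "rx": 0, "ry": 0, "rz": 0}
    - {"grip": 1, "x": 0.0464, "y": -0.0113, "z": 0, "rx": 0, "ry": 0, "rz": 0}
    - {"grip": 1, "x": 0.0464, "y": -0.0113, "z": 0, "rx": 0, "ry": 0, "rz": 0}
    - {"grip": 1, "x": 0.0464, "y": -0.0113, "z": 0, "rx": 0, "ry": 0, "rz": 0}
    - {"grip": 1, "x": 0.0464, "y": -0.0113, "z": 0, "rx": 0, "ry": 0, "rz": 0}
    - {"grip": 1, "x": 0.0464, "y": -0.0113, "z": 0, "rx": 0, "ry": 0, "rz": 0}
    - {"grip": 1, "x": 0.0464, "y": -0.0113, "z": 0, "rx": 0, "ry": 0, "rz": 0}
    - {"grip": 1, "x": 0.0464, "y": -0.0113, "z": 0, "rx": 0, "ry": 0, "rz": 0}
    - {"grip": 1, "x": 0.0464, "y": -0.0113, "z": 0, "rx": 0, "ry": 0, "rz": 0}
    - {"grip": 1, "x": 0.0464, "y": -0.0113, "z": 0, "rx": 0, "ry": 0, "rz": 0}
    - {"grip": 1, "x": 0.0464, "y": -0.0113, "z": 0, "rx": 0, "ry": 0, "rz": 0}
    - {"grip": 1, "x": 0.0278, "y": -0.0067, "z": 0, "rx": 0, "ry": 0, "rz": 0}

```text
time_s: 18.55
position: [0.6273, 0.2503, 0.1699]
tool_rot: [[0.222, 0.975, -0.003], [0.975, -0.222, -0.0], [-0.001, -0.003, -1.0]]
ft_force: [-0.2, -0.2, -0.8]
grip_width: 0.0242
```

play_rows:
  commands:
    - {"grip": 1, "x": 0, "y": 0, "z": 0, "rx": 0, "ry": 0, "rz": 0}
    - {"grip": 1, "x": 0, "y": 0, "z": 0, "rx": 0, "ry": 0, "rz": 0}

```text
time_s: 18.8
position: [0.628, 0.2473, 0.1707]
tool_rot: [[0.224, 0.974, -0.002], [0.974, -0.224, -0.001], [-0.001, -0.002, -1.0]]
ft_force: [1.0, 0.3, -0.8]
grip_width: 0.0239
```

```bash
python3 -c "
from h import *
plan(.6275,.286,.067,-12.94)
im=snap('wrist','w11.png');P=cloud(im);p=np.array(env.observe()['position'])
print(rect(P,p[0],p[1],.07,p[2]-.035,p[2]-.015))
im=snap('side','sd11.png');P=cloud(im);print(rect(P,.628,.286,.07,.03,.045))
im=snap('scene','s11.png');P=cloud(im);print(rect(P,.628,.286,.07,.03,.045))
a=cv2.imread('pics/s11.png')[200:380,300:520];b=cv2.imread('pics/sd11.png')[200:380,180:400]
cv2.imwrite('pics/c11.png',cv2.resize(cv2.hconcat([a,b]),None,fx=1.8,fy=1.8))"
```

```text
t 18.8 pos [0.628  0.2473 0.1707] yaw -12.97 -> rz -0.0005 then shift [ 0.0376 -0.0092  0.1037] w 0.0239 F [ 1.   0.3 -0.8]
(array([629.6, 250.7]), array([110.6, 111.4]), 33.4, 'circ', array([628.7, 247.5]), 58.1, 'z', np.float64(0.1504), 'tilt', array([-0.1, -0.1]))
(array([627.9, 285.9]), array([100.6,  98.4]), 84.8, 'circ', array([627.5, 285.5]), 51.5, 'z', np.float64(0.0367), 'tilt', array([-0. ,  0.1]))
(array([627.1, 286.4]), array([99.3, 98.9]), 29.1, 'circ', array([627. , 285.8]), 50.6, 'z', np.float64(0.0378), 'tilt', array([ 0.1, -0. ]))
```

View pics/c11.png

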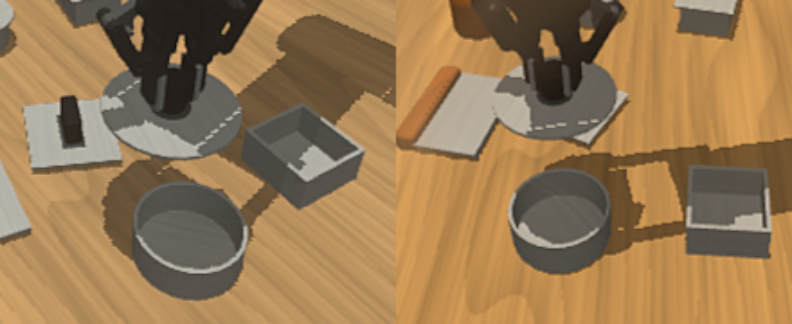

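View pics/w11.png

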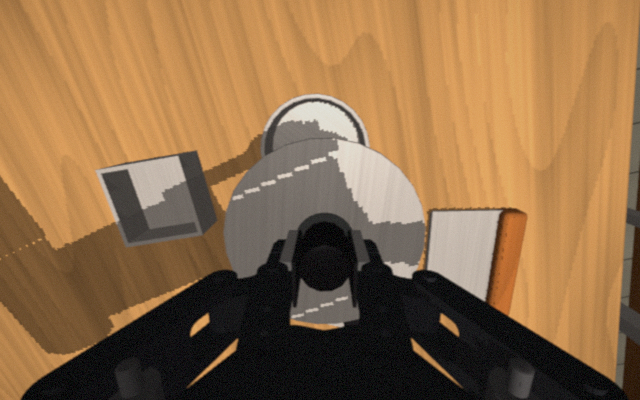

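play_rows:
  commands:
    - {"grip": 1, "x": 0.0188, "y": -0.0047, "z": 0, "rx": 0, "ry": 0, "rz": 0}
    - {"grip": 1, "x": 0.0186, "y": -0.0047, "z": 0, "rx": 0, "ry": 0, "rz": 0}
    - {"grip": 1, "x": 0, "y": 0, "z": 0.035, "rx": 0, "ry": 0, "rz": 0}
    - {"grip": 1, "x": 0, "y": 0, "z": 0.03, "rx": 0, "ry": 0, "rz": 0}
    - {"grip": 1, "x": 0, "y": 0, "z": 0.018, "rx": 0, "ry": 0, "rz": 0}
    - {"grip": 1, "x": 0, "y": 0, "z": 0, "rx": 0, "ry": 0, "rz": 0}
    - {"grip": 1, "x": 0, "y": 0, "z": 0, "rx": 0, "ry": 0, "rz": 0}

```text
time_s: 19.82
position: [0.6281, 0.287, 0.0902]
tool_rot: [[0.224, 0.975, 0.002], [0.975, -0.224, 0.001], [0.001, 0.002, -1.0]]
ft_force: [0.2, -0.6, -1.0]
grip_width: 0.0245
```

```bash
python3 -c "
from h import *
plan(.6273,.2858,.0645,-12.94)
a=snap('scene','s12.png')['color'][240:370,340:470];b=snap('side','sd12.png')['color'][230:360,210:340]
cv2.imwrite('pics/c12.png',cv2.resize(cv2.hconcat([a,b]),None,fx=3,fy=3))"
```

```text
t 19.825 pos [0.6281 0.287  0.0902] yaw -12.94 -> rz -0.0001 then shift [-0.0014 -0.0005  0.0257] w 0.0245 F [ 0.2 -0.6 -1. ]
```

View pics/c12.png

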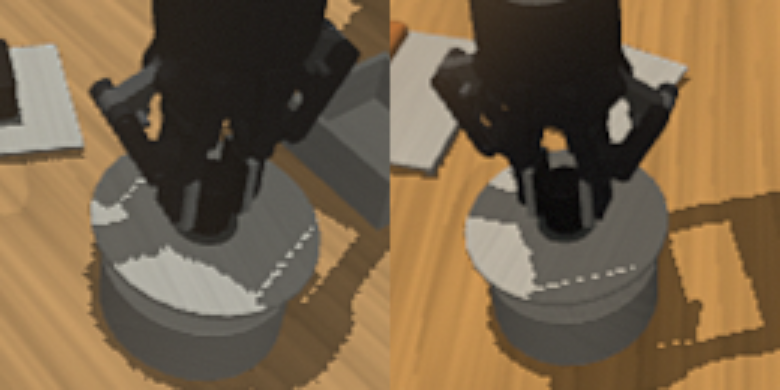

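play_rows:
  commands:
    - {"grip": 1, "x": -0.0012, "y": -0.0006, "z": 0.012, "rx": 0, "ry": 0, "rz": 0}
    - {"grip": 1, "x": 0, "y": 0, "z": 0.008, "rx": 0, "ry": 0, "rz": 0}
    - {"grip": 1, "x": 0, "y": 0, "z": 0.003, "rx": 0, "ry": 0, "rz": 0}
    - {"grip": 1, "x": 0, "y": 0, "z": 0.0015, "rx": 0, "ry": 0, "rz": 0}
    - {"grip": 1, "x": 0, "y": 0, "z": 0.001, "rx": 0, "ry": 0, "rz": 0}
    - {"grip": 1, "x": 0, "y": 0, "z": 0, "rx": 0, "ry": 0, "rz": 0}

```text
time_s: 20.68
position: [0.6266, 0.2856, 0.0647]
tool_rot: [[0.224, 0.975, 0.001], [0.975, -0.224, -0.0], [0.0, 0.001, -1.0]]
ft_force: [-4.9, -1.8, 7.0]
grip_width: 0.0249
```

play_rows:
  commands:
    - {"grip": -1, "x": 0, "y": 0, "z": 0, "rx": 0, "ry": 0, "rz": 0}
    - {"grip": -1, "x": 0, "y": 0, "z": 0, "rx": 0, "ry": 0, "rz": 0}
    - {"grip": -1, "x": 0, "y": 0, "z": 0, "rx": 0, "ry": 0, "rz": 0}
    - {"grip": -1, "x": 0, "y": 0, "z": 0, "rx": 0, "ry": 0, "rz": 0}
    - {"grip": -1, "x": 0, "y": 0, "z": -0.03, "rx": 0, "ry": 0, "rz": 0}
    - {"grip": -1, "x": 0, "y": 0, "z": -0.05, "rx": 0, "ry": 0, "rz": 0}
    - {"grip": -1, "x": 0, "y": 0, "z": -0.05, "rx": 0, "ry": 0, "rz": 0}
    - {"grip": -1, "x": 0, "y": 0, "z": 0, "rx": 0, "ry": 0, "rz": 0}
    - {"grip": -1, "x": 0, "y": 0, "z": 0, "rx": 0, "ry": 0, "rz": 0}

```text
time_s: 21.8
position: [0.6262, 0.2855, 0.1924]
tool_rot: [[0.224, 0.975, -0.001], [0.975, -0.224, -0.0], [-0.001, -0.001, -1.0]]
ft_force: [0.3, 0.4, -0.6]
grip_width: 0.0854
```

```bash
python3 -c "
from h import *
im=snap('wrist','w13.png');P=cloud(im)
print(rect(P,.627,.286,.075,.036,.055))
print('potsq',rect(P,.462,.273,.07,.033,.048))
print('lidsq',rect(P,.631,.1085,.075,.007,.02))
plan(.631,.1085,.130,-26.5)"
```

```text
(array([627.7, 285.9]), array([114.8, 115. ]), 27.0, 'circ', array([627.6, 285.8]), 58.0, 'z', np.float64(0.0446), 'tilt', array([ 0., -0.]))
potsq (array([463.2, 272.1]), array([81. , 81.7]), 86.8, 'circ', array([463.4, 272.6]), 56.0, 'z', np.float64(0.0398), 'tilt', array([0.2, 0.4]))
lidsq (array([632.7, 111.2]), array([88.5, 94.5]), 63.7, 'circ', array([632.1, 111. ]), 63.9, 'z', np.float64(0.0126), 'tilt', array([-0. , -0.2]))
t 21.85 pos [0.6261 0.2855 0.1917] yaw -12.95 -> rz 0.2365 then shift [-0.1562  0.0833  0.0617] w 0.0856 F [ 0.  -0.3 -0.7]
```

View pics/w13.png

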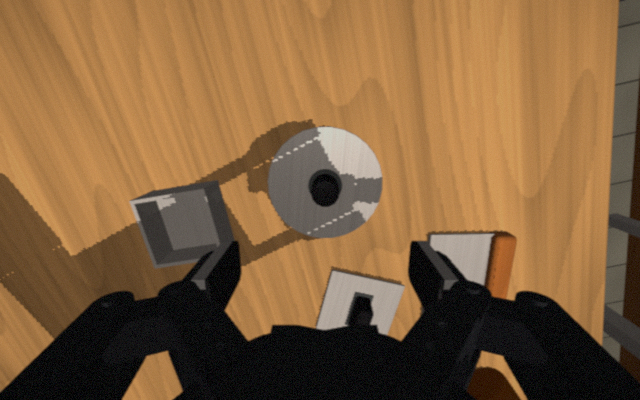

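play_rows:
  commands:
    - {"grip": -1, "x": 0, "y": 0, "z": 0, "rx": 0, "ry": 0, "rz": 0.118}
    - {"grip": -1, "x": 0, "y": 0, "z": 0, "rx": 0, "ry": 0, "rz": 0.1185}
    - {"grip": -1, "x": -0.0391, "y": 0.0208, "z": 0, "rx": 0, "ry": 0, "rz": 0}
    - {"grip": -1, "x": -0.0391, "y": 0.0208, "z": 0, "rx": 0, "ry": 0, "rz": 0}
    - {"grip": -1, "x": -0.039, "y": 0.0208, "z": 0.02, "rx": 0, "ry": 0, "rz": 0}
    - {"grip": -1, "x": -0.039, "y": 0.0209, "z": 0.02, "rx": 0, "ry": 0, "rz": 0}
    - {"grip": -1, "x": 0, "y": 0, "z": 0.02, "rx": 0, "ry": 0, "rz": 0}
    - {"grip": -1, "x": 0, "y": 0, "z": 0, "rx": 0, "ry": 0, "rz": 0}
    - {"grip": -1, "x": 0, "y": 0, "z": 0, "rx": 0, "ry": 0, "rz": 0}

```text
time_s: 22.98
position: [0.6315, 0.1091, 0.1334]
tool_rot: [[0.446, 0.895, -0.0], [0.895, -0.446, 0.0], [0.0, -0.0, -1.0]]
ft_force: [0.1, 0.9, 0.6]
grip_width: 0.0855
```

```bash
python3 -c "
from h import *
im=snap('wrist','w14.png');P=cloud(im)
print('lidsq',rect(P,.631,.1085,.075,.007,.02))
print('h',rect(P,.631,.1085,.035,.04,.05))
plan(.631,.1085,.031,-26.5)"
```

```text
lidsq (array([631.2, 107.9]), array([93.9, 94.2]), 63.3, 'circ', array([631.3, 108. ]), 65.6, 'z', np.float64(0.0125), 'tilt', array([-0., -0.]))
h (array([631.6, 108.5]), array([43.7, 17.9]), 64.2, 'circ', array([631.5, 108.6]), 22.3, 'z', np.float64(0.0441), 'tilt', array([-0.6, -0.7]))
t 23.025 pos [0.6317 0.1092 0.1338] yaw -26.45 -> rz 0.0009 then shift [-0.0009 -0.0003  0.1028] w 0.0855 F [-0.4 -0.9  0.6]
```

View pics/w14.png

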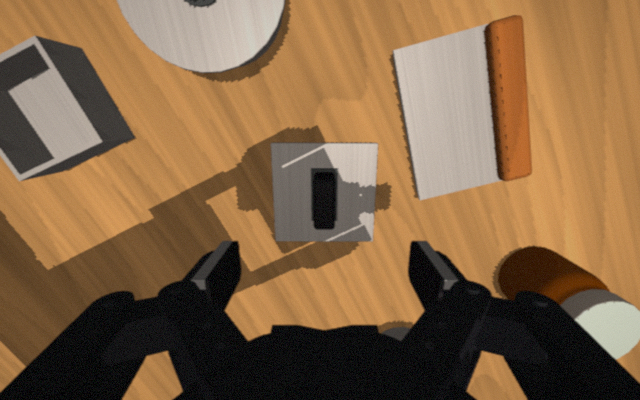

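play_rows:
  commands:
    - {"grip": -1, "x": -0.0008, "y": -0.0003, "z": 0.045, "rx": 0, "ry": 0, "rz": 0}
    - {"grip": -1, "x": 0, "y": 0, "z": 0.036, "rx": 0, "ry": 0, "rz": 0}
    - {"grip": -1, "x": 0, "y": 0, "z": 0.02, "rx": 0, "ry": 0, "rz": 0}
    - {"grip": -1, "x": 0, "y": 0, "z": 0, "rx": 0, "ry": 0, "rz": 0}
    - {"grip": 1, "x": 0, "y": 0, "z": 0, "rx": 0, "ry": 0, "rz": 0}
    - {"grip": 1, "x": 0, "y": 0, "z": 0, "rx": 0, "ry": 0, "rz": 0}
    - {"grip": 1, "x": 0, "y": 0, "z": 0, "rx": 0, "ry": 0, "rz": 0}
    - {"grip": 1, "x": 0, "y": 0, "z": 0, "rx": 0, "ry": 0, "rz": 0}
    - {"grip": 1, "x": 0, "y": 0, "z": 0, "rx": 0, "ry": 0, "rz": 0}
    - {"grip": 1, "x": 0, "y": 0, "z": 0, "rx": 0, "ry": 0, "rz": 0}

```text
time_s: 24.28
position: [0.6311, 0.108, 0.0329]
tool_rot: [[0.446, 0.895, 0.001], [0.895, -0.446, -0.0], [0.0, 0.001, -1.0]]
ft_force: [-0.8, 0.5, 6.2]
grip_width: 0.0171
```

play_rows:
  commands:
    - {"grip": 1, "x": 0, "y": 0, "z": -0.02, "rx": 0, "ry": 0, "rz": 0}
    - {"grip": 1, "x": 0, "y": 0, "z": -0.04, "rx": 0, "ry": 0, "rz": 0}
    - {"grip": 1, "x": 0, "y": 0, "z": -0.045, "rx": 0, "ry": 0, "rz": 0}
    - {"grip": 1, "x": 0, "y": 0, "z": -0.03, "rx": 0, "ry": 0, "rz": 0}
    - {"grip": 1, "x": 0, "y": 0, "z": 0, "rx": 0, "ry": 0, "rz": -0.1317}
    - {"grip": 1, "x": 0, "y": 0, "z": 0, "rx": 0, "ry": 0, "rz": -0.1317}
    - {"grip": 1, "x": 0, "y": 0, "z": 0, "rx": 0, "ry": 0, "rz": -0.1317}
    - {"grip": 1, "x": 0, "y": 0, "z": 0, "rx": 0, "ry": 0, "rz": 0}
    - {"grip": 1, "x": 0, "y": 0, "z": 0, "rx": 0, "ry": 0, "rz": 0}

```text
time_s: 25.4
position: [0.6307, 0.108, 0.167]
tool_rot: [[0.07, 0.998, -0.001], [0.998, -0.07, 0.0], [-0.0, -0.001, -1.0]]
ft_force: [0.6, 1.4, -1.5]
grip_width: 0.0171
```

```bash
python3 -c "
from h import *
plan(.463,.2728,.12,-3.8)
im=snap('wrist','w15.png');P=cloud(im);p=np.array(env.observe()['position'])
print(rect(P,p[0],p[1],.07,p[2]-.035,p[2]-.015))"
```

```text
t 25.4 pos [0.6307 0.108  0.167 ] yaw -4.01 -> rz -0.0036 then shift [ 0.1533 -0.1782  0.047 ] w 0.0171 F [ 0.6  1.4 -1.5]
(array([631.4, 107.8]), array([94.6, 94.4]), 85.9, 'circ', array([632.2, 118. ]), 59.1, 'z', np.float64(0.1465), 'tilt', array([-0.1, -0.1]))
```

play_rows:
  commands:
    - {"grip": 1, "x": 0.0219, "y": -0.0255, "z": 0, "rx": 0, "ry": 0, "rz": -0.0036}
    - {"grip": 1, "x": 0.0219, "y": -0.0255, "z": 0, "rx": 0, "ry": 0, "rz": 0}
    - {"grip": 1, "x": 0.0219, "y": -0.0255, "z": 0, "rx": 0, "ry": 0, "rz": 0}
    - {"grip": 1, "x": 0.0219, "y": -0.0255, "z": 0, "rx": 0, "ry": 0, "rz": 0}
    - {"grip": 1, "x": 0.0219, "y": -0.0255, "z": 0, "rx": 0, "ry": 0, "rz": 0}
    - {"grip": 1, "x": 0.0219, "y": -0.0255, "z": 0, "rx": 0, "ry": 0, "rz": 0}
    - {"grip": 1, "x": 0.0219, "y": -0.0252, "z": 0, "rx": 0, "ry": 0, "rz": 0}
    - {"grip": 1, "x": 0, "y": 0, "z": 0.03, "rx": 0, "ry": 0, "rz": 0}
    - {"grip": 1, "x": 0, "y": 0, "z": 0.03, "rx": 0, "ry": 0, "rz": 0}
    - {"grip": 1, "x": 0, "y": 0, "z": 0, "rx": 0, "ry": 0, "rz": 0}
    - {"grip": 1, "x": 0, "y": 0, "z": 0, "rx": 0, "ry": 0, "rz": 0}

```text
time_s: 26.82
position: [0.4634, 0.2726, 0.1084]
tool_rot: [[0.064, 0.998, 0.002], [0.998, -0.064, 0.0], [0.001, 0.001, -1.0]]
ft_force: [-0.5, 0.1, -0.5]
grip_width: 0.0174
```

```bash
python3 -c "
from h import *
plan(.463,.2728,.0645,-3.8)
im=snap('side','sd16.png');P=cloud(im);print(rect(P,.463,.273,.07,.03,.045))
im=snap('scene','s16.png');P=cloud(im);print(rect(P,.463,.273,.07,.03,.045))
im=snap('wrist','w16.png');P=cloud(im);p=np.array(env.observe()['position'])
print(rect(P,p[0],p[1],.07,p[2]-.035,p[2]-.015))
a=cv2.imread('pics/s16.png')[200:330,400:530];b=cv2.imread('pics/sd16.png')[230:360,300:430]
cv2.imwrite('pics/c16.png',cv2.resize(cv2.hconcat([a,b]),None,fx=3,fy=3))"
```

```text
t 26.825 pos [0.4634 0.2726 0.1084] yaw -3.69 -> rz 0.0019 then shift [ 0.0001 -0.0005  0.0439] w 0.0174 F [-0.5  0.1 -0.5]
(array([464.4, 297.8]), array([33. , 79.9]), 86.6, 'circ', array([464.8, 298.1]), 42.1, 'z', np.float64(0.037), 'tilt', array([-0.4, -7.1]))
(array([461.4, 272.7]), array([82.7, 82.9]), 87.2, 'circ', array([461.6, 273.1]), 56.0, 'z', np.float64(0.0374), 'tilt', array([-0.1,  0.3]))
(array([464.4, 272.4]), array([94.6, 94.5]), 86.4, 'circ', array([464.9, 282.6]), 59.0, 'z', np.float64(0.0881), 'tilt', array([ 0.1, -0. ]))
```

View pics/c16.png

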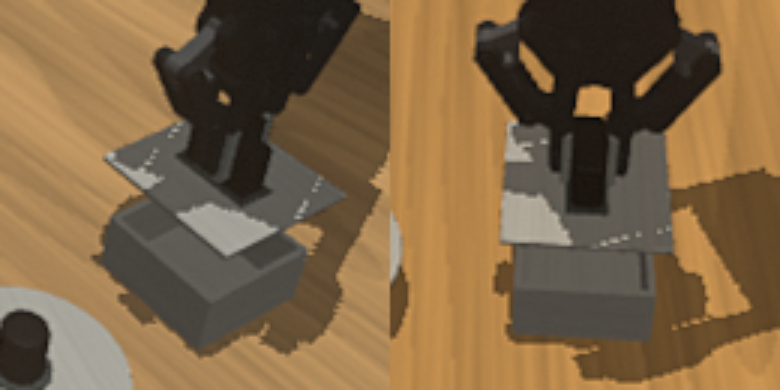

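play_rows:
  commands:
    - {"grip": 1, "x": 0.0003, "y": -0.001, "z": 0.018, "rx": 0, "ry": 0, "rz": 0}
    - {"grip": 1, "x": 0, "y": 0, "z": 0.012, "rx": 0, "ry": 0, "rz": 0}
    - {"grip": 1, "x": 0, "y": 0, "z": 0.007, "rx": 0, "ry": 0, "rz": 0}
    - {"grip": 1, "x": 0, "y": 0, "z": 0.004, "rx": 0, "ry": 0, "rz": 0}
    - {"grip": 1, "x": 0, "y": 0, "z": 0.0015, "rx": 0, "ry": 0, "rz": 0}
    - {"grip": 1, "x": 0, "y": 0, "z": 0.001, "rx": 0, "ry": 0, "rz": 0}
    - {"grip": 1, "x": 0, "y": 0, "z": 0, "rx": 0, "ry": 0, "rz": 0}

```text
time_s: 27.85
position: [0.462, 0.2729, 0.0649]
tool_rot: [[0.064, 0.998, 0.001], [0.998, -0.064, 0.0], [0.0, 0.001, -1.0]]
ft_force: [-1.4, -1.8, 6.0]
grip_width: 0.0172
```

play_rows:
  commands:
    - {"grip": -1, "x": 0, "y": 0, "z": 0, "rx": 0, "ry": 0, "rz": 0}
    - {"grip": -1, "x": 0, "y": 0, "z": 0, "rx": 0, "ry": 0, "rz": 0}
    - {"grip": -1, "x": 0, "y": 0, "z": 0, "rx": 0, "ry": 0, "rz": 0}
    - {"grip": -1, "x": 0, "y": 0, "z": 0, "rx": 0, "ry": 0, "rz": 0}
    - {"grip": -1, "x": 0, "y": 0, "z": -0.03, "rx": 0, "ry": 0, "rz": 0}
    - {"grip": -1, "x": 0, "y": 0, "z": -0.05, "rx": 0, "ry": 0, "rz": 0}
    - {"grip": -1, "x": 0, "y": 0, "z": -0.05, "rx": 0, "ry": 0, "rz": 0}
    - {"grip": -1, "x": 0, "y": 0, "z": -0.04, "rx": 0, "ry": 0, "rz": 0}
    - {"grip": -1, "x": 0, "y": 0, "z": 0, "rx": 0, "ry": 0, "rz": 0}
    - {"grip": -1, "x": 0, "y": 0, "z": 0, "rx": 0, "ry": 0, "rz": 0}

```text
time_s: 29.1
position: [0.4614, 0.2727, 0.2329]
tool_rot: [[0.064, 0.998, -0.002], [0.998, -0.064, -0.001], [-0.001, -0.002, -1.0]]
ft_force: [0.4, 0.5, 0.0]
grip_width: 0.0853
```

```bash
python3 -c "
from h import *
C={'lr':(.627,.286),'sr':(.623,-.098),'sq':(.463,.273),'ob':(.460,-.105)}
for c in ['wrist','scene','side']:
    im=snap(c,c+'17.png');P=cloud(im)
    for n,(x,y) in C.items(): print(c,n,rect(P,x,y,.075,.0385,.052))
plan(.463,.27,.2,-3.8)"
```

```text
wrist lr (array([627.5, 285.8]), array([114.6, 115.4]), 53.7, 'circ', array([627.7, 285.5]), 58.4, 'z', np.float64(0.0446), 'tilt', array([ 0. , -0.1]))
wrist sr none
wrist sq (array([463. , 272.8]), array([94. , 94.2]), 86.3, 'circ', array([463.2, 273.1]), 65.2, 'z', np.float64(0.0444), 'tilt', array([ 0., -0.]))
wrist ob none
scene lr (array([626.3, 287. ]), array([114.8, 114.7]), 65.2, 'circ', array([625.8, 286.5]), 58.6, 'z', np.float64(0.0436), 'tilt', array([-0., -0.]))
scene sr (array([623.9, -95.5]), array([79.7, 81.9]), 61.4, 'circ', array([622.9, -97.1]), 42.2, 'z', np.float64(0.0434), 'tilt', array([-0.3, -0.3]))
scene sq (array([461.5, 273.5]), array([94.9, 96. ]), 86.5, 'circ', array([461.8, 274.1]), 65.8, 'z', np.float64(0.0436), 'tilt', array([-0.2, -0.1]))
scene ob (array([ 459.4, -104.7]), array([126.2,  80.3]), 77.3, 'circ', array([ 460.4, -104.6]), 72.7, 'z', np.float64(0.0433), 'tilt', array([-0.1, -0.1]))
side lr (array([627.1, 287.4]), array([114.7, 115.6]), 25.8, 'circ', array([627.3, 286.5]), 59.1, 'z', np.float64(0.0424), 'tilt', array([0., 0.]))
side sr (array([624.3, -93.4]), array([82.3, 80.7]), 3.2, 'circ', array([622.3, -96. ]), 43.7, 'z', np.float64(0.042), 'tilt', array([ 0.2, -0.2]))
side sq (array([462.6, 273.4]), array([97.2, 94.2]), 86.5, 'circ', array([462.6, 273.6]), 65.8, 'z', np.float64(0.0422), 'tilt', array([0. , 0.2]))
side ob (array([ 458.3, -103.1]), array([ 69.7, 139.1]), 5.5, 'circ', array([ 460.7, -102.6]), 71.4, 'z', np.float64(0.0417), 'tilt', array([-0.2, -0.2]))
t 29.25 pos [0.4615 0.2727 0.2325] yaw -3.66 -> rz 0.0025 then shift [-0.0026  0.0017  0.0325] w 0.0848 F [ 0.4 -0.2 -0.1]
```

View pics/scene17.png

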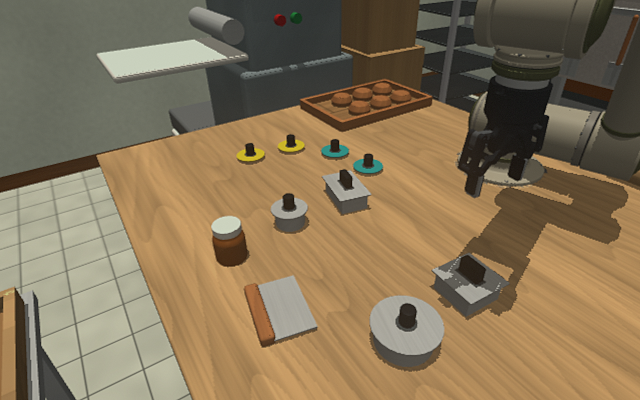

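View pics/side17.png

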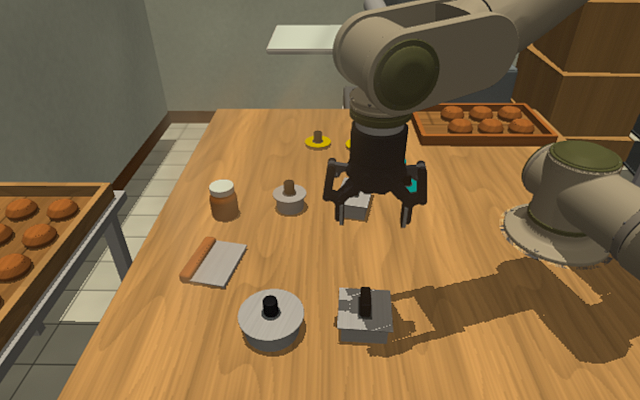

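All four pots are closed: scene shows them at (406,325), (470,283), (290,212) and (347,190). The lids are level at 44 mm, the bystanders and look-alikes have not moved, and the gripper is clear.

```bash
python3 -c "
from h import *
print(order.close_job())"
```

```text
the job is handed in; nothing more can be done
None
```

All four lids are on their matching pots, and I handed the job in at about 29 s of the 99 s allowed. I placed them in the order oblong, small round, large round, square. For the small round I used the silver lid and left the yellow and turquoise look-alikes alone.

| Check | Result |
|---|---|
| Plate height | 44–45 mm in the wrist camera, against 44 mm when seated |
| Tilt | 0.3° or less in every final fit |
| Angle, square lid | 86.3–86.5° against the pot's 86–87° |
| Angle, oblong lid | 77.0–77.3° against the pot's 77.1° |
| Centres | within about 1 mm of the pots, against 9 mm of clearance |
| Force while placing | about 10 N at most in the readings after each move |

The pots, jar and scraper showed no movement in the last pictures, and the gripper was open and clear above the square pot.

- **Camera heights:** the scene and side cameras read the plates 1–2 mm lower than the wrist camera, which is their calibration bias.
- **Partly hidden lids:** in the last side view the gripper hid part of the oblong lid, so its outline fit there disagrees (5.5°, wrong size). The last side and scene fits put the small round lid's centre 2–5 mm off in y. I went by the wrist view taken just after each of those two lids was placed and the last scene view. The centre figure above rests on the wrist views.

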